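Sort chassis parts into bins beside their twins

TASK

Put each of the three loose metal parts on the bench (finned heat sink, round connector, transformer) into the orange bin that already holds its twin. Each must end up lying down in the bin beside its twin, not piled on it and with nothing sticking out above the rim; let go of each close over its bin, not from high up. Leave the foam block, tester, screwdriver and bottle where they stand.

Things in the scene. Friction and masses are not known exactly. Their poses are not given: they have to be found in the camera images.
- heatsink: the loose one on the table: finned heat sink, bare aluminium: 90 long (x) x 44 wide (y) x 34 tall; 6 thick base plate with five upright 4 thick fins running along x, the outer fins flush with the base's sides. Origin: centre of its underside, z up. 0.1 to 0.45 kg.
- heatsink_a (a point): centre of the -x end of the loose heatsink, 45 mm from its middle, 17 mm above its underside
- heatsink_b (a point): centre of the +x end of the loose heatsink, 45 mm from its middle, 17 mm above its underside
- heatsink_twin: an identical heatsink already lying in its bin along the bin's x axis, against one of the two side walls (its middle 36 mm to that side of the bin's middle). Same origin and axes as the loose one.
- bin_heatsink: holds the twin heatsink. The three bins are alike: open-topped orange plastic box fixed to the table, outside 130 (x) x 134 (y) x 70 tall, walls and floor 5 thick (inside 120 x 124, floor 5 above the table); small black label holder on its -x side. Origin: centre of its underside, z up.
- connector: the loose one on the table: round panel connector, bare steel, lying on its side: 92 mm long along x, square 42 x 42 flange 6 thick at the -x end (x = -46 to -40), barrel of diameter 32 (x = -40 to 26, axis 21 above the table), round collar of diameter 42 (x = 26 to 46). Pinch it on the barrel. Origin: centre of its underside, z up. 0.1 to 0.45 kg.
- connector_a (a point): centre of the -x end of the loose connector, 45 mm from its middle, 21 mm above its underside
- connector_b (a point): centre of the +x end of the loose connector, 45 mm from its middle, 21 mm above its underside
- connector_twin: an identical connector already lying in its bin along the bin's x axis, against one of the two side walls (its middle 36 mm to that side of the bin's middle). Same origin and axes as the loose one.
- bin_connector: holds the twin connector. The three bins are alike: open-topped orange plastic box fixed to the table, outside 130 (x) x 134 (y) x 70 tall, walls and floor 5 thick (inside 120 x 124, floor 5 above the table); small black label holder on its -x side. Origin: centre of its underside, z up.
- transformer: the loose one on the table: small mains transformer, bare steel, 44 tall: foot plate 90 long (x) x 44 wide (y) x 4 thick, block 66 x 28 x 40 on it, and at mid-length a winding bulge 36 long (x) x 44 wide (y), from 9 to 39 above the underside. Pinch it across the bulge. Origin: centre of its underside, z up. 0.1 to 0.45 kg.
- transformer_a (a point): centre of the -x end of the loose transformer, 45 mm from its middle, 22 mm above its underside
- transformer_b (a point): centre of the +x end of the loose transformer, 45 mm from its middle, 22 mm above its underside
- transformer_twin: an identical transformer already lying in its bin along the bin's x axis, against one of the two side walls (its middle 36 mm to that side of the bin's middle). Same origin and axes as the loose one.
- bin_transformer: holds the twin transformer. The three bins are alike: open-topped orange plastic box fixed to the table, outside 130 (x) x 134 (y) x 70 tall, walls and floor 5 thick (inside 120 x 124, floor 5 above the table); small black label holder on its -x side. Origin: centre of its underside, z up.
- foam: bystander: white foam block 100 x 90 x 90 tall, origin at the centre of its underside. Loose.
- tester: bystander: grey bench tester box 100 (x) x 85 (y) x 130 tall with a display, origin at the centre of its underside. Loose.
- screwdriver: bystander: black-handled screwdriver lying on the table, 150 long along its x axis, about 30 wide and tall, origin under its middle. Loose.
- bottle: bystander: white jar-like bottle, diameter 48, 80 tall, origin at the centre of its underside. Loose.
Things that resemble listed ones, but are neither listed nor needed, are in the scene too. Leave any blue or pink look-alike of the heatsink_twin alone.

How it is judged (in metres and radians):
At the end, for the whole second after the job is handed in: Each loose part rests (under 0.03 m/s) in its own twin's bin, both end points inside the walls and less than 48 mm above the bin's underside, so beside the twin, not on it. Each twin is at rest in its bin, underside centre within 60 mm (x) and 64 mm (y) of the middle, below 50 mm (x of heatsink_a in the frame of bin_heatsink between -0.064 and 0.064 m and y of heatsink_a in the frame of bin_heatsink between -0.064 and 0.064 m and z of each of heatsink_a, heatsink_b in the frame of bin_heatsink below 0.048 m and x of heatsink_b in the frame of bin_heatsink between -0.064 and 0.064 m and y of heatsink_b in the frame of bin_heatsink between -0.064 and 0.064 m and x of heatsink_twin in the frame of bin_heatsink between -0.06 and 0.06 m and y of heatsink_twin in the frame of bin_heatsink between -0.064 and 0.064 m and z of heatsink_twin in the frame of bin_heatsink below 0.05 m and linear speed of each of heatsink, heatsink_twin, connector, connector_twin, transformer, transformer_twin below 0.03 m/s and x of connector_a in the frame of bin_connector between -0.064 and 0.064 m and y of connector_a in the frame of bin_connector between -0.064 and 0.064 m and z of each of connector_a, connector_b in the frame of bin_connector below 0.048 m and x of connector_b in the frame of bin_connector between -0.064 and 0.064 m and y of connector_b in the frame of bin_connector between -0.064 and 0.064 m and x of connector_twin in the frame of bin_connector between -0.06 and 0.06 m and y of connector_twin in the frame of bin_connector between -0.064 and 0.064 m and z of connector_twin in the frame of bin_connector below 0.05 m and x of transformer_a in the frame of bin_transformer between -0.064 and 0.064 m and y of transformer_a in the frame of bin_transformer between -0.064 and 0.064 m and z of each of transformer_a, transformer_b in the frame of bin_transformer below 0.048 m and x of transformer_b in the frame of bin_transformer between -0.064 and 0.064 m and y of transformer_b in the frame of bin_transformer between -0.064 and 0.064 m and x of transformer_twin in the frame of bin_transformer between -0.06 and 0.06 m and y of transformer_twin in the frame of bin_transformer between -0.064 and 0.064 m and z of transformer_twin in the frame of bin_transformer below 0.05 m); the robot touches nothing.
It fails at once if a part falls into its bin faster than 1.6 m/s (let go with its underside more than about 60 mm above the rim) ((horizontal distance between heatsink and bin_heatsink below 0.06 m and height (world z) of heatsink below 0.09 m and linear speed of heatsink above 1.6 m/s) or (horizontal distance between connector and bin_connector below 0.06 m and height (world z) of connector below 0.09 m and linear speed of connector above 1.6 m/s) or (horizontal distance between transformer and bin_transformer below 0.06 m and height (world z) of transformer below 0.09 m and linear speed of transformer above 1.6 m/s)).
It fails at once if the foam block, tester, screwdriver or bottle is shifted by more than 30 mm (distance of any of foam, tester, screwdriver, bottle from where it was at the start of the episode above 0.03 m).
It also fails if it takes over 69 s, if anything falls off the work surface, if the arm or the gripper's body presses on something with over 40 N, if the wrist force passes 120 N, or if a joint passes its speed limit or range.

ROBOT

A 6-joint arm with a two-finger parallel gripper is mounted at the origin on the work surface. World frame = base frame: x ahead of the robot, y to its left, z up, the work surface at z = 0. Lengths are in mm, angles in rad, forces in N, time in s.
With the tool pointing down it reaches from about 350 to 975 mm from the base axis. Payload 7.1 kg.
Tool frame: the origin (TCP) lies at the very end of the fingers, on their centre line; the grasp point (between the pads) lies 19 mm behind it; z points along the fingers, y is the line along which they close (so a half turn about z gives the same grasp; the last joint's range is limited). The gripper opens to 88 mm and grips with 3 to 60 N. Pads are 20 mm wide; open, the fingers measure 115 mm over their backs; the gripper's body (75 mm by 178 mm) begins 61 mm behind the grasp point.
Start: joints at [1.187, 0.423, 1.63, -0, 1.089, -0.019], TCP at [222.944, 583.867, 222.675] pointing down, gripper open.
Joint ranges: [-3, 3], [-0.9, 2.11], [0.09, 2.58], [-1.31, 4.45], [0.11, 2.69], [-2.54, 2.54]. Speed limits (rad/s): [2.39, 2.39, 3.01, 3.14, 3.14, 3.14].

INTERFACE

Orientations are given as a rotation vector (axis times angle).
In Python, from workcell import ctrl, optics gives the robot as it stands.
- The arm moves only by the shell command python3 -m jog 'ROWS'. ROWS is JSON, a list of rows, each a list of 7 numbers: the shift along the tool's x, y, z in units of 40 mm (1.0 is 40 mm), then the turn, a rotation vector about the tool's x, y, z in units of 6 degrees (1.0 is 6 degrees), then the opening, from 0 (shut) to 1 (fully open). A call has 1 to 20 rows; each row shifts and turns the commanded pose from where the row before left it, along the tool's axes as they then stand; what a row does not reach is not made up. A row lasts 1/10 s, in which the tool goes at most 50 mm and 8.59 degrees, less where a joint would pass 70% of its speed; a pose out of reach is approached as far as the arm can. A call is refused whole if a number of a shift passes 1 or a number of a turn 1, either way. A call with a gripper value outside its range is refused whole. The fingers move at their own pace and stop on an object; the grip force is fixed at half the most. Time passes only in rows, so rows that do not move let the fingers close. It gives the time, the measured TCP pose, the force, the opening and the grip force at its end, in the units of the state.
- ctrl.get_obs(): the state, without advancing time (a new reading comes with each control period).
- optics.get_image(name): name is "scene" or "side" or "wrist"; returns the picture (384x512x3 uint8, red, green, blue); there is no depth.
- optics.camera_model(name): a dict with "fov_y" (degrees; the focal length in pixels is half the picture's height over the tangent of half this angle, whatever the lens; pixels are square), "cx", "cy" (the principal point, pixels), "view" (4x4, takes a point from world to camera coordinates); the wrist camera has in their place "hand_eye" (4x4, takes a point from camera to tool coordinates, whose origin is the TCP and whose axes are the flange's). Camera axes: x right, y up, looking along -z (the intrinsics and any distortion apply to the point x, -y, -z); pixel columns grow to the right and rows downward; lengths in mm; the calibration is good to about 2 mm. A picture is of the moment at which its call begins: read the wrist's pose just before it. camera_model takes no time and is no camera call.
- ctrl.close_job(): hands the job in; it is judged then, once.
Trained networks look in the newest picture that a camera, given by its name, has taken for a name from the list of things; names that differ only in an ending like _2 or _b are one class to them, and where a whole thing is asked for, a point or a joint stands for the part that bears it (a point fixed in the world has none). Each returns a list of dicts, best first, with "conf" (0 to 1); they miss things now and then, are a little off and sometimes report something else, mostly with a low value. They report only what shows in the picture. A call takes as long as a camera call. They do not tell look-alikes from the thing itself.
- optics.masks_of(target, camera): "pixels" (384x512 bool, what is visible of it) and "extent" ([centre column, centre row, width, height] in pixels, round what is visible of it).
The state is a dict: "t": time; "qpos": joint angles; "qvel": joint speeds; "joint_torque": joint torques, N m; "ee_pos": TCP position; "orientation": TCP orientation; "ft_force": force on the tool from outside, world axes, zero at the start; "moment": the same for the moment, N m; "width": finger opening in mm; "grasp_force": force on a finger pad.
Only numpy, scipy, OpenCV 4.12 (cv2) and the standard library are available. Lean on these libraries where they do the work, as an engineer would, in place of code of your own. Each camera call takes 0.05 s, during which the arm holds its last target. There are 200 camera calls.

## Working session

There is one attempt and no reset: what is moved stays moved. The work goes in short steps, Python scripts to look and compute and a shell command to move; the robot and the scene stay as the last step left them, time stands still between calls to the robot, and variables do not carry over. Pictures are saved under pics/ and viewed, at most 10 in all, crops included, and the job is handed in when it is done.

```bash
ls; mkdir -p pics; python3 - <<'E'
from workcell import ctrl, optics
import cv2,numpy as np
o=ctrl.get_obs();print(o['t'],o['ee_pos'],o['orientation'],o['width'])
for n in("scene","side"):
    m=optics.camera_model(n);print(n,{k:(np.round(v,3).tolist() if k!='x' else v) for k,v in m.items()})
print(optics.camera_model("wrist"))
a=[optics.get_image(n) for n in("scene","side")]
for n,i in zip(("scene","side"),a): cv2.imwrite(f"pics/{n}0.png",cv2.resize(i[:,:,::-1],(800,600),interpolation=cv2.INTER_CUBIC))
E
```

```text
pics
0.0 [222.74267454 583.39445043 221.91651888] [-5.69711559e-01 -3.08920593e+00  2.24254726e-03] 87.89317243136553
scene {'fov_y': 51.31, 'cx': 251.973, 'cy': 183.218, 'view': [[0.356, 0.934, -0.01, -175.64], [-0.634, 0.249, 0.732, 328.222], [0.687, -0.255, 0.681, -1359.225], [0.0, 0.0, 0.0, 1.0]]}
side {'fov_y': 43.523, 'cx': 251.658, 'cy': 190.156, 'view': [[0.877, -0.481, 0.008, -508.331], [0.247, 0.465, 0.85, -194.479], [-0.412, -0.744, 0.526, -1006.73], [0.0, 0.0, 0.0, 1.0]]}
{'fov_y': 62.662393826835064, 'cx': 254.22382912959483, 'cy': 191.11673426901834, 'hand_eye': array([[ 2.24864376e-04,  9.66425393e-01,  2.56947287e-01,
         6.91587763e+01],
       [ 9.99999517e-01,  2.86374484e-05, -9.82848379e-04,
        -5.75117801e-02],
       [-9.57207946e-04,  2.56947384e-01, -9.66424920e-01,
        -1.62571827e+02],
       [ 0.00000000e+00,  0.00000000e+00,  0.00000000e+00,
         1.00000000e+00]])}
```

View pics/scene0.png

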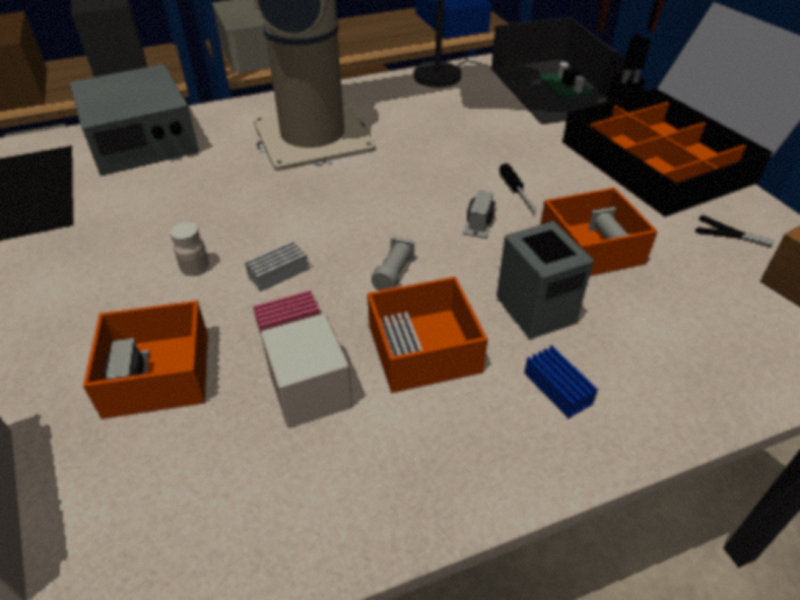

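View pics/side0.png

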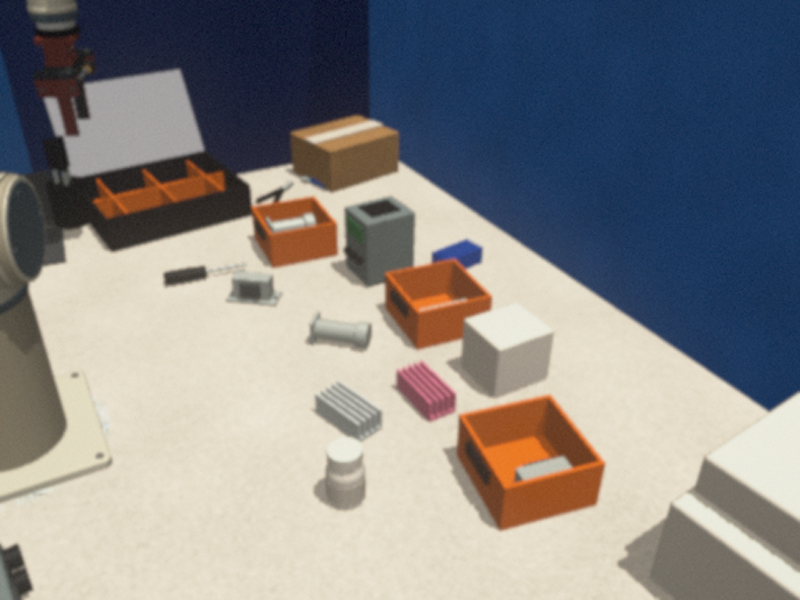

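Both views agree (800x600 pixels, scene view). The loose heat sink candidates are bare grey at (277,264), pink at (287,310) and blue at (560,380). The grey one fits "bare aluminium"; pink and blue are look-alikes. The loose connector is at (395,262) and the transformer at (481,213). The bins are transformer (148,358), heatsink (427,333) and connector (600,232).

```bash
python3 - <<'E'
from workcell import ctrl, optics
import cv2,numpy as np,pickle
D={}
for c in("scene","side"):
    optics.get_image(c)
    for n in["heatsink","connector","transformer","heatsink_twin","bin_heatsink","foam","tester","screwdriver","bottle"]:
        r=optics.masks_of(n,c);D[c,n]=r
        print(c,n,[(round(d['conf'],2),np.round(np.array(d['extent'])*1.5625).astype(int).tolist()) for d in r])
pickle.dump(D,open("det.pkl","wb"))
i=optics.get_image("scene")[:,:,::-1]
cv2.imwrite("pics/crop.png",cv2.resize(i[100:260,140:400],(780,480),interpolation=cv2.INTER_CUBIC))
E
```

```text
scene heatsink [(0.69, [280, 267, 63, 47])]
scene connector [(0.6, [391, 261, 45, 56])]
scene transformer [(0.64, [425, 339, 114, 118]), (0.56, [480, 217, 32, 51])]
scene heatsink_twin [(0.92, [560, 383, 74, 72]), (0.85, [403, 333, 36, 43]), (0.68, [286, 311, 65, 46]), (0.51, [277, 269, 64, 51])]
scene bin_heatsink [(0.67, [426, 339, 116, 117])]
scene foam [(0.64, [146, 355, 129, 113]), (0.6, [306, 370, 92, 110])]
scene tester [(0.95, [546, 280, 96, 116])]
scene screwdriver [(0.58, [512, 179, 23, 38])]
scene bottle [(0.62, [188, 249, 36, 50])]
side heatsink [(0.86, [347, 412, 69, 62])]
side connector [(0.76, [342, 330, 64, 32])]
side transformer [(0.58, [257, 289, 49, 38])]
side heatsink_twin [(0.91, [426, 391, 60, 63]), (0.62, [459, 254, 51, 35]), (0.49, [542, 466, 58, 30])]
side bin_heatsink [(0.91, [436, 306, 113, 89])]
side foam [(0.91, [508, 352, 84, 99])]
side tester [(0.82, [380, 242, 65, 95]), (0.23, [250, 289, 60, 35]), (0.21, [188, 278, 46, 26])]
side screwdriver [(0.72, [200, 277, 66, 22])]
side bottle [(0.76, [348, 475, 46, 75])]
```

View pics/crop.png

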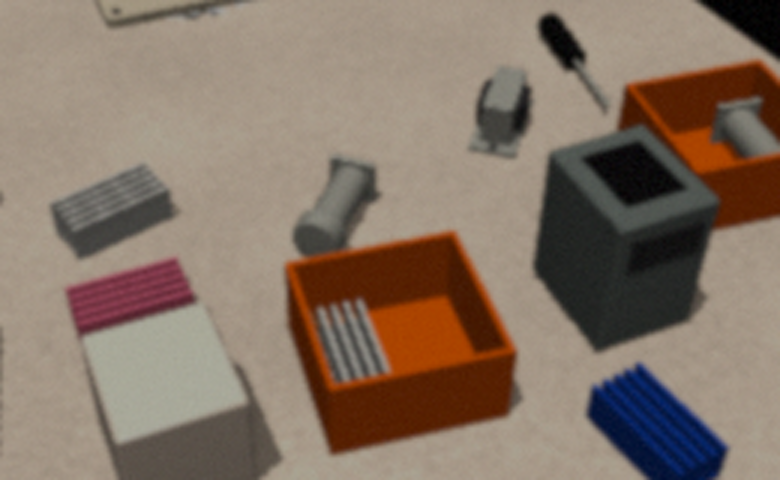

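The crop confirms that the loose grey heat sink at crop (112,210) is the bare aluminium one. The twins are heatsink in the middle bin, connector in the right bin and transformer in the left bin. Next I fit the models to the masks.

```bash
cat > h.py <<'E'
from workcell import ctrl, optics
import cv2,numpy as np,pickle
from scipy.optimize import minimize
from scipy.spatial.transform import Rotation as R
def box(x0,x1,y0,y1,z0,z1): return np.array([[x,y,z] for x in(x0,x1) for y in(y0,y1) for z in(z0,z1)],float)
def cyl(x0,x1,r,zc): t=np.linspace(0,2*np.pi,24); return np.array([[x,r*np.cos(a),zc+r*np.sin(a)] for x in(x0,x1) for a in t])
M={'heatsink':[box(-45,45,-22,22,0,34)],
'connector':[box(-46,-40,-21,21,0,42),cyl(-40,26,16,21),cyl(26,46,21,21)],
'transformer':[box(-45,45,-22,22,0,4),box(-33,33,-14,14,4,44),box(-18,18,-22,22,9,39)],
'bin':[box(-65,65,-67,67,0,70)]}
CM={c:optics.camera_model(c) for c in("scene","side")}
def proj(P,c):
    m=CM[c];f=192/np.tan(np.radians(m['fov_y']/2));V=np.array(m['view'])
    p=P@V[:3,:3].T+V[:3,3]
    return np.c_[m['cx']+f*p[:,0]/-p[:,2],m['cy']-f*p[:,1]/-p[:,2]]
def place(P,q,z=0):
    c,s=np.cos(q[2]),np.sin(q[2]);return P@np.array([[c,s,0],[-s,c,0],[0,0,1]])+[q[0],q[1],z]
def ray(px,c,z):
    m=CM[c];f=192/np.tan(np.radians(m['fov_y']/2));V=np.array(m['view'])
    d=V[:3,:3].T@np.array([(px[0]-m['cx'])/f,-(px[1]-m['cy'])/f,-1]);o=-V[:3,:3].T@V[:3,3]
    return o+d*(z-o[2])/d[2]
S=4
def render(parts,q,c,z=0):
    im=np.zeros((384*S,512*S),np.uint8)
    for P in parts:
        uv=(proj(place(P,q,z),c)+.5)*S
        cv2.fillConvexPoly(im,cv2.convexHull(np.round(uv).astype(np.int32)),255)
    return cv2.resize(im,(512,384),interpolation=cv2.INTER_AREA)/255.
def fit(parts,masks,ign,q0,z=0,yaws=(0,)):
    def cost(q):
        v=0
        for c,m in masks.items():
            r=render(parts,q,c,z);k=~ign[c]
            v+=1-np.minimum(r,m)[k].sum()/np.maximum(r,m)[k].sum()
        return v/len(masks)
    best=None
    for y in yaws:
        s=np.array([q0[0],q0[1],y])
        r=minimize(cost,s,method='Nelder-Mead',options=dict(initial_simplex=s+np.array([[0,0,0],[12,0,0],[0,12,0],[0,0,.25]]),xatol=.05,fatol=1e-4,maxfev=250))
        if best is None or r.fun<best.fun: best=r
    return best.x,best.fun
E
cat > fit.py <<'E'
from h import *
D=pickle.load(open("det.pkl","rb"));Z=np.zeros((384,512),bool);res={}
C={'heatsink':{'scene':(277,265),'side':(347,412)},'connector':{'scene':(393,262),'side':(342,330)},'transformer':{'scene':(480,215),'side':(257,289)}}
for n in C:
    ms={}
    for c in C[n]:
        ds=[d for d in D[c,n] if np.hypot(*(np.array(d['extent'][:2])*1.5625-C[n][c]))<15]
        ms[c]=ds[0]['pixels'].astype(float)
    q0=ray(np.array(C[n]['scene'])/1.5625,'scene',20)
    ys=np.arange(0,np.pi if n!='connector' else 2*np.pi,np.pi/5)
    both,e=fit(M[n],ms,{'scene':Z,'side':Z},q0,0,ys)
    sg=[fit(M[n],{c:ms[c]},{c:Z},both,0,[both[2]]) for c in ms]
    print(n,both.round(2),round(e,3),[(a.round(2).tolist(),round(b,3)) for a,b in sg]);res[n]=both
B={'heatsink':{'scene':(427,333),'side':(438,300)},'connector':{'scene':(600,232),'side':(294,231)},'transformer':{'scene':(148,358),'side':(530,460)}}
T={'heatsink':(402,335),'connector':(607,224),'transformer':(125,358)}
OM={}
for c in('scene','side'):
    h=cv2.cvtColor(optics.get_image(c),cv2.COLOR_RGB2HSV)
    o=((h[...,0]<14)&(h[...,1]>150)&(h[...,2]>50)).astype(np.uint8)
    OM[c]=cv2.connectedComponentsWithStats(o)
for n in B:
    ms={};ig={}
    for c in B[n]:
        k,l,st,ce=OM[c];p=np.array(B[n][c])/1.5625
        i=min([j for j in range(1,k) if st[j,4]>300],key=lambda j:np.hypot(*(ce[j]-p)))
        hull=cv2.convexHull(np.argwhere(l==i)[:,::-1].astype(np.int32))
        m=np.zeros((384,512),np.uint8);cv2.fillConvexPoly(m,hull,1);ms[c]=m.astype(float)
        ig[c]=np.zeros((384,512),bool)
        for t in('tester','foam'):
            d=[d for d in D[c,t] if d['conf']>.5 and not(t=='foam' and d['extent'][0]<120)]
            if d: ig[c]|=cv2.dilate(d[0]['pixels'].astype(np.uint8),np.ones((3,3)))>0
    q0=ray(np.array(B[n]['scene'])/1.5625,'scene',35)
    ys=(-.5,0,.5)
    both,e=fit(M['bin'],ms,ig,q0,0,ys);res['bin_'+n]=both
    sg=[fit(M['bin'],{c:ms[c]},{c:ig[c]},both,0,[both[2]]) for c in ms]
    tw=ray(np.array(T[n])/1.5625,'scene',35)
    d=tw[:2]-both[:2];cc,ss=np.cos(both[2]),np.sin(both[2])
    print('bin_'+n,both.round(2),round(e,3),[(a.round(2).tolist(),round(b,3)) for a,b in sg],'twin in bin',round(cc*d[0]+ss*d[1]),round(-ss*d[0]+cc*d[1]))
for n,c,z in(('foam',1,0),('tester',0,0),('bottle',0,0),('screwdriver',0,0)):
    e=D['side',n][0]['extent'];print(n,ray((e[0],e[1]),'side',{'foam':45,'tester':65,'bottle':40,'screwdriver':10}[n]).round())
pickle.dump(res,open("res.pkl","wb"))
vis=[]
for c in('scene','side'):
    i=optics.get_image(c)[:,:,::-1].copy()
    for n,q in res.items():
        for P in M[n if n in M else 'bin']:
            cv2.polylines(i,[cv2.convexHull(np.round(proj(place(P,q),c)).astype(np.int32))],True,(0,255,0),1)
    vis.append(i)
cv2.imwrite('pics/fit.png',cv2.resize(np.vstack([vis[0][80:290,40:440],vis[1][110:350,140:400].repeat(1,0) if 0 else cv2.copyMakeBorder(vis[1][120:340,130:400],0,0,0,130,0)]),None,fx=1.39,fy=1.39))
E
python3 fit.py
```

```text
heatsink [ 413.55 -174.26    1.85] 0.081 [([413.46, -175.31, 1.87], np.float64(0.062)), ([412.95, -169.7, 1.84], np.float64(0.069))]
connector [484.09   0.85   5.58] 0.131 [([484.6, 0.3, 5.57], np.float64(0.087)), ([485.11, 5.17, 5.58], np.float64(0.119))]
transformer [407.53 197.08  -0.65] 0.096 [([410.57, 194.53, -0.66], np.float64(0.065)), ([407.72, 200.47, -0.67], np.float64(0.061))]
bin_heatsink [ 6.5308e+02 -1.3960e+01 -1.2000e-01] 0.044 [([652.49, -14.12, -0.11], np.float64(0.018)), ([655.76, -7.2, -0.15], np.float64(0.04))] twin in bin -1 -33
bin_connector [ 5.4471e+02  3.4206e+02 -1.1000e-01] 0.062 [([544.95, 339.43, -0.09], np.float64(0.021)), ([548.35, 350.47, -0.15], np.float64(0.06))] twin in bin -11 28
bin_transformer [ 5.6013e+02 -3.8054e+02 -1.8000e-01] 0.043 [([559.34, -381.3, -0.18], np.float64(0.017)), ([562.54, -376.39, -0.21], np.float64(0.039))] twin in bin -4 -34
foam [ 667. -194.   45.]
tester [646. 170.  65.]
bottle [ 351. -303.   40.]
screwdriver [342. 296.  10.]
```

View pics/fit.png

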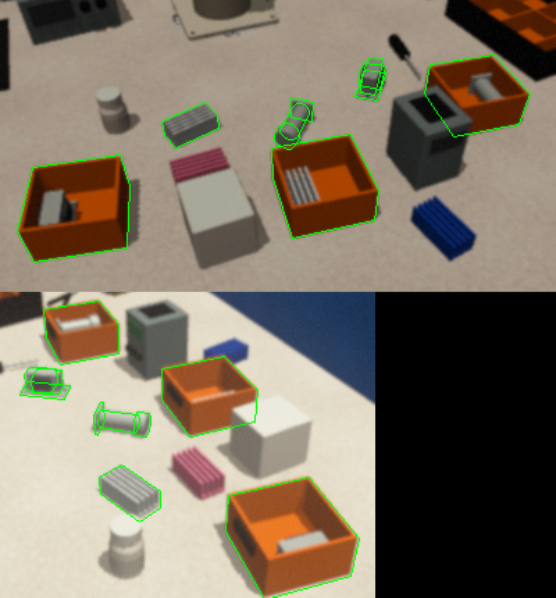

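The overlays fit well in the scene view, with the side view off by up to about 5 mm. I'll add a move planner and refine each part with the wrist camera before gripping.

```bash
cat > plan.py <<'E'
# plan.plan(x,y,z,yaw of closing line): turn first (about tool z), then shift in the turned tool frame
from h import *
def tool():
    o=ctrl.get_obs();return o,R.from_rotvec(o['orientation']),np.array(o['ee_pos'])
def plan(x,y,z,phi,show=True):
    o,r,p=tool();m=r.as_matrix();cur=np.arctan2(m[1,1],m[0,1])
    d=(phi-cur+np.pi/2)%np.pi-np.pi/2
    best=None
    for dd in(d,d+np.pi,d-np.pi):
        j6=np.arctan2(y,x)-(cur+dd); j6=o['qpos'][5]+(np.arctan2(y,x)-o['qpos'][0])-dd
        if abs(j6)<2.4 and(best is None or abs(dd)<abs(best[0])): best=(dd,j6)
    dd,j6=best
    phi2=cur+dd;ty=np.array([np.cos(phi2),np.sin(phi2)]);tx=np.array([-ty[1],ty[0]])
    if np.dot(m[:2,0],[-m[1,1],m[0,1]])<0: tx=-tx
    e=np.array([x,y])-p[:2]
    print('t',round(o['t'],2),'at',p.round(1),'tilt deg',np.degrees(np.arccos(-m[2,2])).round(2),'turn units',round(-np.degrees(dd)/6,2),'shift units',round(e@tx/40,2),round(e@ty/40,2),round((p[2]-z)/40,2),'j6',round(j6,2),'tiltv',np.round(m[:2,2],3),'w',round(o['width'],1))
def wrist(n,q0,z=0,save=None):
    o,r,p=tool();i=optics.get_image('wrist')
    T=np.eye(4);T[:3,:3]=r.as_matrix();T[:3,3]=p
    w=optics.camera_model('wrist');CM['wrist']=dict(w,view=np.linalg.inv(T@np.array(w['hand_eye'])))
    pts=proj(place(np.vstack(M[n]),q0,z),'wrist').mean(0)
    ds=optics.masks_of(n,'wrist');print('expect px',pts.round(),[(round(d['conf'],2),np.round(d['extent']).tolist()) for d in ds])
    ds=[d for d in ds if np.hypot(*(np.array(d['extent'][:2])-pts))<60]
    if ds:
        q,e=fit(M[n],{'wrist':ds[0]['pixels'].astype(float)},{'wrist':np.zeros((384,512),bool)},q0,z,[q0[2]-.15,q0[2]+.1]);print('fit',q.round(3),round(e,3));
    else: q=None
    if save:
        v=i[:,:,::-1].copy()
        if q is not None:
            for P in M[n]: cv2.polylines(v,[cv2.convexHull(np.round(proj(place(P,q,z),'wrist')).astype(np.int32))],True,(0,255,0),1)
        cv2.imwrite('pics/'+save,v)
    return q
res=pickle.load(open('res.pkl','rb'))
E
python3 -c "
from plan import *
plan(407.5,197,200,-.65+np.pi/2)
print('pink near edge',[ray(np.array(p)/1.5625,'scene',30).round() for p in((253,305),(318,293))])"
```

```text
t 1.35 at [223.  583.8 222.7] tilt deg 0.0 turn units 2.72 shift units -9.53 -4.91 0.57 j6 -0.47 tiltv [-0. -0.] w 88.1
pink near edge [array([ 507., -230.,   30.]), array([ 517., -132.,   30.])]
```

```bash
python3 -m jog '[[0,0,0,0,0,0.9,0.8],[0,0,0,0,0,0.9,0.8],[0,0,0,0,0,0.92,0.8],[-0.4,-0.2,0,0,0,0,0.8],[-0.6,-0.31,0.05,0,0,0,0.8],[-0.7,-0.36,0.05,0,0,0,0.8],[-0.7,-0.36,0.05,0,0,0,0.8],[-0.7,-0.36,0.05,0,0,0,0.8],[-0.7,-0.36,0.05,0,0,0,0.8],[-0.7,-0.36,0.05,0,0,0,0.8],[-0.7,-0.36,0.05,0,0,0,0.8],[-0.7,-0.36,0.05,0,0,0,0.8],[-0.7,-0.36,0.05,0,0,0,0.8],[-0.7,-0.36,0.05,0,0,0,0.8],[-0.7,-0.36,0.05,0,0,0,0.8],[-0.7,-0.36,0.02,0,0,0,0.8],[-0.5,-0.26,0,0,0,0,0.8],[-0.33,-0.18,0,0,0,0,0.8],[0,0,0,0,0,0,0.8],[0,0,0,0,0,0,0.8]]'
python3 -c "
from plan import *
q=wrist('transformer',res['transformer'],save='w1.png')
if q is not None: plan(q[0],q[1],8,q[2]+np.pi/2)"
```

```text
t: 3.35
ee_pos: [407.4, 196.4, 199.9]
orientation: [-1.003, -2.977, -0.0]
ft_force: [0.1, 0.4, 0.5]
width: 70.5
grasp_force: 0.0
expect px [254. 171.] [(0.89, [258.0, 171.0, 41.0, 79.0])]
fit [411.062 198.013  -0.688] 0.029
t 3.45 at [407.3 197.1 199.9] tilt deg 0.01 turn units 0.37 shift units -0.06 0.08 4.8 j6 -0.43 tiltv [-0.  0.] w 69.9
```

View pics/w1.png

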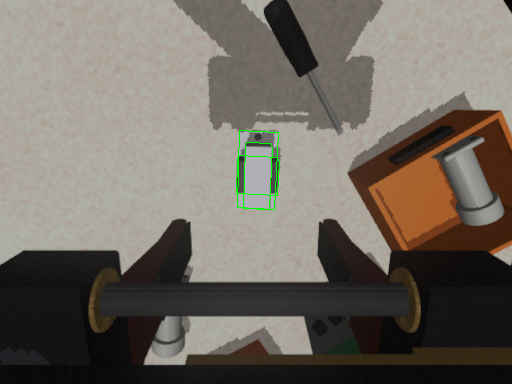

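The wrist picture shows the transformer at (258,171) with the model fitting tightly; the screwdriver is clear at (300,60). I grip it now.

```bash
python3 -m jog '[[0,0,0.2,0,0,0.37,0.8],[-0.06,0.08,0.5,0,0,0,0.8],[0,0,0.7,0,0,0,0.8],[0,0,0.7,0,0,0,0.8],[0,0,0.7,0,0,0,0.8],[0,0,0.7,0,0,0,0.8],[0,0,0.6,0,0,0,0.8],[0,0,0.4,0,0,0,0.8],[0,0,0.2,0,0,0,0.8],[0,0,0.1,0,0,0,0.8],[0,0,0,0,0,0,0],[0,0,0,0,0,0,0],[0,0,0,0,0,0,0],[0,0,0,0,0,0,0],[0,0,0,0,0,0,0],[0,0,0,0,0,0,0],[0,0,0,0,0,0,0],[0,0,0,0,0,0,0]]'
```

```text
t: 5.25
ee_pos: [411.8, 197.9, 8.5]
orientation: [1.06, 2.957, 0.001]
ft_force: [-0.7, -1.1, 6.6]
width: 44.0
grasp_force: 29.9
```

```bash
python3 -m jog '[[0,0,-0.2,0,0,0,0],[0,0,-0.5,0,0,0,0],[0,0,-0.8,0,0,0,0],[0,0,-0.8,0,0,0,0],[0,0,-0.8,0,0,0,0],[0,0,-0.7,0,0,0,0],[0,0,-0.4,0,0,0,0],[0,0,-0.2,0,0,0,0]]'
python3 -c "
from plan import *
plan(563,-362,170,-.18+np.pi/2)"
```

```text
t: 6.05
ee_pos: [411.9, 197.9, 185.6]
orientation: [1.06, 2.956, 0.003]
ft_force: [0.4, -0.1, -4.9]
width: 44.1
grasp_force: 29.9
t 6.05 at [411.9 197.9 185.6] tilt deg 0.14 turn units -4.86 shift units -6.22 -13.1 0.39 j6 -1.96 tiltv [0.002 0.001] w 44.1
```

```bash
python3 -m jog '[[0,0,0,0,0,-0.5,0],[0,0,0,0,0,-0.8,0],[0,0,0,0,0,-0.9,0],[0,0,0,0,0,-0.9,0],[0,0,0,0,0,-0.9,0],[0,0,0,0,0,-0.86,0],[-0.15,-0.3,0,0,0,0,0],[-0.3,-0.6,0,0,0,0,0],[-0.38,-0.8,0,0,0,0,0],[-0.38,-0.8,0,0,0,0,0],[-0.38,-0.8,0,0,0,0,0],[-0.38,-0.8,0,0,0,0,0],[-0.38,-0.8,0,0,0,0,0],[-0.38,-0.8,0,0,0,0,0],[-0.38,-0.8,0,0,0,0,0],[-0.38,-0.8,0,0,0,0,0],[-0.38,-0.8,0,0,0,0,0],[-0.38,-0.8,0,0,0,0,0]]'
python3 -m jog '[[-0.38,-0.8,0,0,0,0,0],[-0.38,-0.8,0,0,0,0,0],[-0.38,-0.8,0,0,0,0,0],[-0.38,-0.8,0,0,0,0,0],[-0.3,-0.6,0,0,0,0,0],[-0.15,-0.3,0,0,0,0,0],[0,0,0,0,0,0,0],[0,0,0,0,0,0,0]]'
python3 -c "
from plan import *
q=wrist('bin',res['bin_transformer']) if 0 else None
plan(563,-362,58,-.18+np.pi/2)
cv2.imwrite('pics/w2.png',optics.get_image('wrist')[:,:,::-1])
o,r,p=tool();T=np.eye(4);T[:3,:3]=r.as_matrix();T[:3,3]=p
w=optics.camera_model('wrist');CM['wrist']=dict(w,view=np.linalg.inv(T@np.array(w['hand_eye'])))
i=cv2.imread('pics/w2.png');q=[559.5,-381,-.18]
for P in(box(-65,65,-67,67,70,70),box(-60,60,-62,62,70,70),box(-60,60,-62,62,5,5)): cv2.polylines(i,[cv2.convexHull(np.round(proj(place(P,q),'wrist')).astype(np.int32))],True,(0,255,0),1)
cv2.imwrite('pics/w2.png',i)
"
```

```text
t: 7.85
ee_pos: [514.5, -184.9, 183.2]
orientation: [-0.286, -3.127, -0.0]
ft_force: [0.6, -0.3, -3.7]
width: 43.7
grasp_force: 29.9
t: 8.65
ee_pos: [562.6, -357.4, 183.1]
orientation: [-0.283, -3.127, -0.002]
ft_force: [0.3, 0.0, -4.1]
width: 43.5
grasp_force: 29.9
t 8.65 at [ 562.6 -357.4  183.1] tilt deg 0.13 turn units -0.0 shift units -0.03 -0.11 3.13 j6 -1.96 tiltv [-0.002  0.001] w 43.5
```

View pics/w2.png

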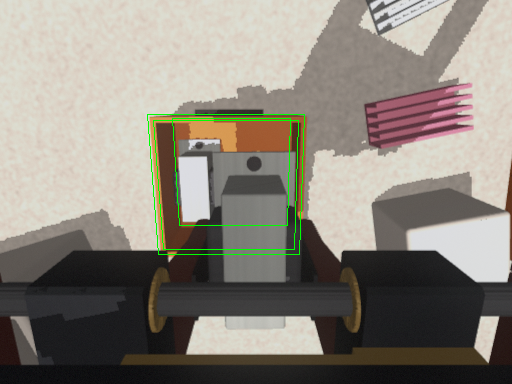

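The wrist picture shows the bin outline at (227,184) matching its model. The twin is on the left and the held transformer is over the free side, so I lower it and release.

```bash
python3 -m jog '[[-0.03,-0.11,0.3,0,0,0,0],[0,0,0.5,0,0,0,0],[0,0,0.6,0,0,0,0],[0,0,0.6,0,0,0,0],[0,0,0.5,0,0,0,0],[0,0,0.35,0,0,0,0],[0,0,0.2,0,0,0,0],[0,0,0.1,0,0,0,0],[0,0,0,0,0,0,0],[0,0,0,0,0,0,0.62],[0,0,0,0,0,0,0.62],[0,0,0,0,0,0,0.62],[0,0,0,0,0,0,0.62],[0,0,-0.2,0,0,0,0.62],[0,0,-0.5,0,0,0,0.62],[0,0,-0.7,0,0,0,0.7],[0,0,-0.7,0,0,0,0.8],[0,0,-0.7,0,0,0,0.8],[0,0,-0.5,0,0,0,0.8],[0,0,-0.1,0,0,0,0.8]]'
python3 -c "
from plan import *
i=optics.get_image('scene')[:,:,::-1];cv2.imwrite('pics/p1.png',cv2.resize(i[185:275,45:145],(500,450),interpolation=cv2.INTER_CUBIC))
plan(413.5,-175,185,1.86-np.pi/2)"
```

```text
t: 10.7
ee_pos: [565.4, -363.7, 197.6]
orientation: [0.281, 3.124, -0.004]
ft_force: [0.6, -0.7, -0.5]
width: 70.2
grasp_force: 0.0
t 10.75 at [ 564.9 -363.4  196.5] tilt deg 0.23 turn units 10.52 shift units 5.59 -2.28 0.29 j6 -0.69 tiltv [ 0.003 -0.002] w 70.2
```

View pics/p1.png

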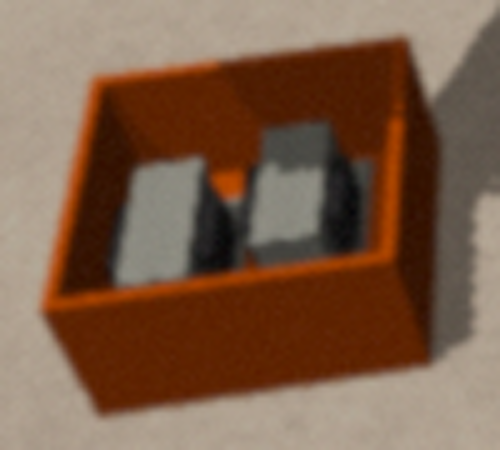

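The transformer lies flat beside its twin, at crop (285,205) against the twin at (160,220). Next is the heat sink.

```bash
python3 -m jog '[[0,0,0,0,0,0.5,0.8],[0,0,0,0,0,0.9,0.8],[0,0,0,0,0,1,0.8],[0,0,0,0,0,1,0.8],[0,0,0,0,0,1,0.8],[0,0,0,0,0,1,0.8],[0,0,0,0,0,1,0.8],[0,0,0,0,0,1,0.8],[0,0,0,0,0,1,0.8],[0,0,0,0,0,1,0.8],[0,0,0,0,0,0.7,0.8],[0,0,0,0,0,0.42,0.8]]'
python3 -m jog '[[0.3,-0.12,0.02,0,0,0,0.8],[0.6,-0.24,0.03,0,0,0,0.8],[0.7,-0.28,0.04,0,0,0,0.8],[0.7,-0.28,0.04,0,0,0,0.8],[0.7,-0.28,0.04,0,0,0,0.8],[0.7,-0.28,0.04,0,0,0,0.8],[0.7,-0.28,0.04,0,0,0,0.8],[0.6,-0.24,0.02,0,0,0,0.8],[0.4,-0.18,0.02,0,0,0,0.8],[0.19,-0.1,0,0,0,0,0.8],[0,0,0,0,0,0,0.8],[0,0,0,0,0,0,0.8]]'
python3 -c "
from plan import *
q=wrist('heatsink',res['heatsink'],save='w3.png')
plan(q[0],q[1],8,q[2]-np.pi/2)"
```

```text
t: 11.95
ee_pos: [563.2, -362.3, 192.2]
orientation: [-1.879, -2.514, 0.0]
ft_force: [1.0, 0.4, -0.3]
width: 70.3
grasp_force: 0.0
t: 13.15
ee_pos: [413.3, -175.0, 182.2]
orientation: [1.877, 2.518, 0.0]
ft_force: [0.2, -0.3, -0.4]
width: 70.3
grasp_force: 0.0
expect px [254. 173.] [(0.72, [474.0, 80.0, 77.0, 160.0]), (0.58, [255.0, 176.0, 51.0, 92.0])]
fit [ 414.831 -172.973    1.843] 0.066
t 13.25 at [ 413.5 -175.2  182.3] tilt deg 0.04 turn units 0.16 shift units 0.04 0.05 4.36 j6 -0.67 tiltv [ 0.001 -0.   ] w 70.0
```

The wrist fit agrees with the bench fit to about 2 mm, so I grip the heat sink.

```bash
python3 -m jog '[[0.03,0.04,0.2,0,0,0.16,0.8],[0,0,0.5,0,0,0,0.8],[0,0,0.7,0,0,0,0.8],[0,0,0.7,0,0,0,0.8],[0,0,0.7,0,0,0,0.8],[0,0,0.6,0,0,0,0.8],[0,0,0.5,0,0,0,0.8],[0,0,0.3,0,0,0,0.8],[0,0,0.1,0,0,0,0.8],[0,0,0.05,0,0,0,0.8],[0,0,0,0,0,0,0],[0,0,0,0,0,0,0],[0,0,0,0,0,0,0],[0,0,0,0,0,0,0],[0,0,0,0,0,0,0],[0,0,0,0,0,0,0],[0,0,0,0,0,0,0],[0,0,0,0,0,0,0]]'
python3 -m jog '[[0,0,-0.2,0,0,0,0],[0,0,-0.5,0,0,0,0],[0,0,-0.8,0,0,0,0],[0,0,-0.8,0,0,0,0],[0,0,-0.8,0,0,0,0],[0,0,-0.7,0,0,0,0],[0,0,-0.4,0,0,0,0],[0,0,-0.2,0,0,0,0]]'
python3 -c "
from plan import *
q=np.array([652.5,-14,-.115]);t=place(np.array([[0,19,0.]]),q)[0];print(t)
plan(t[0],t[1],170,q[2]+np.pi/2)"
```

```text
t: 15.05
ee_pos: [414.3, -173.1, 8.8]
orientation: [1.898, 2.502, 0.0]
ft_force: [-0.9, 0.3, 6.3]
width: 44.3
grasp_force: 30.0
t: 15.85
ee_pos: [414.3, -173.1, 186.1]
orientation: [1.897, 2.501, 0.001]
ft_force: [-0.9, 0.2, -2.7]
width: 43.7
grasp_force: 30.0
[654.68018708   4.8745009    0.        ]
t 15.85 at [ 414.3 -173.1  186.1] tilt deg 0.15 turn units -11.3 shift units -5.46 5.11 0.4 j6 -1.45 tiltv [ 0.002 -0.001] w 43.7
```

```bash
python3 -m jog '[[0,0,0,0,0,-0.5,0],[0,0,0,0,0,-0.9,0],[0,0,0,0,0,-1,0],[0,0,0,0,0,-1,0],[0,0,0,0,0,-1,0],[0,0,0,0,0,-1,0],[0,0,0,0,0,-1,0],[0,0,0,0,0,-1,0],[0,0,0,0,0,-1,0],[0,0,0,0,0,-1,0],[0,0,0,0,0,-1,0],[0,0,0,0,0,-0.6,0],[0,0,0,0,0,-0.3,0]]'
python3 -m jog '[[-0.2,0.2,0,0,0,0,0],[-0.45,0.4,0,0,0,0,0],[-0.6,0.56,0,0,0,0,0],[-0.6,0.56,0,0,0,0,0],[-0.6,0.56,0,0,0,0,0],[-0.6,0.56,0,0,0,0,0],[-0.6,0.56,0,0,0,0,0],[-0.6,0.56,0,0,0,0,0],[-0.6,0.56,0,0,0,0,0],[-0.4,0.36,0,0,0,0,0],[-0.2,0.2,0,0,0,0,0],[0,0,0,0,0,0,0],[0,0,0,0,0,0,0]]'
python3 -c "
from plan import *
plan(654.7,4.9,56,-.115+np.pi/2)
o,r,p=tool();i=optics.get_image('wrist')[:,:,::-1].copy();T=np.eye(4);T[:3,:3]=r.as_matrix();T[:3,3]=p
w=optics.camera_model('wrist');CM['wrist']=dict(w,view=np.linalg.inv(T@np.array(w['hand_eye'])));q=[652.5,-14,-.115]
for P in(box(-65,65,-67,67,70,70),box(-60,60,-62,62,70,70),box(-60,60,-62,62,5,5)): cv2.polylines(i,[cv2.convexHull(np.round(proj(place(P,q),'wrist')).astype(np.int32))],True,(0,255,0),1)
cv2.imwrite('pics/w4.png',i)
"
```

```text
t: 17.15
ee_pos: [413.1, -172.6, 183.6]
orientation: [-0.176, -3.135, -0.001]
ft_force: [-0.6, -0.2, -2.2]
width: 43.6
grasp_force: 30.0
t: 18.45
ee_pos: [652.7, 3.9, 183.7]
orientation: [-0.18, -3.135, 0.0]
ft_force: [-0.2, -0.2, -2.2]
width: 44.0
grasp_force: 30.0
t 18.45 at [652.7   3.9 183.7] tilt deg 0.1 turn units 0.0 shift units -0.05 0.03 3.19 j6 -1.45 tiltv [-0.002 -0.   ] w 44.0
```

View pics/w4.png

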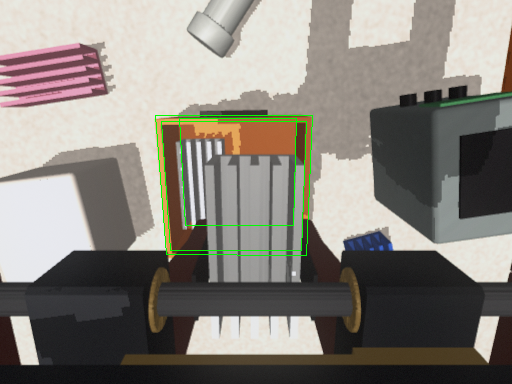

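The held heat sink hangs over the free right half of its bin, whose outline at (235,185) matches. I lower it and release.

```bash
python3 -m jog '[[-0.05,0.03,0.3,0,0,0,0],[0,0,0.5,0,0,0,0],[0,0,0.6,0,0,0,0],[0,0,0.6,0,0,0,0],[0,0,0.5,0,0,0,0],[0,0,0.4,0,0,0,0],[0,0,0.2,0,0,0,0],[0,0,0.1,0,0,0,0],[0,0,0,0,0,0,0],[0,0,0,0,0,0,0.62],[0,0,0,0,0,0,0.62],[0,0,0,0,0,0,0.62],[0,0,0,0,0,0,0.62],[0,0,-0.2,0,0,0,0.62],[0,0,-0.5,0,0,0,0.62],[0,0,-0.7,0,0,0,0.7],[0,0,-0.7,0,0,0,0.8],[0,0,-0.7,0,0,0,0.8],[0,0,-0.4,0,0,0,0.7],[0,0,-0.1,0,0,0,0.7]]'
python3 -c "
from plan import *
q=res['connector'];g=place(np.array([[-7,0,0.]]),q)[0];print(g,q)
plan(g[0],g[1],190,q[2]+np.pi/2)"
```

```text
t: 20.5
ee_pos: [657.0, 5.0, 190.9]
orientation: [0.18, 3.132, 0.0]
ft_force: [0.9, -0.3, -0.1]
width: 61.9
grasp_force: 0.0
[478.76760075   5.40065195   0.        ] [484.08633288   0.84970825   5.57542346]
t 20.5 at [657.    5.  190.9] tilt deg 0.23 turn units 5.67 shift units 3.39 -2.89 0.02 j6 -0.85 tiltv [ 0.004 -0.   ] w 61.9
```

```bash
python3 -m jog '[[0,0,0,0,0,0.5,0.7],[0,0,0,0,0,0.9,0.7],[0,0,0,0,0,1,0.7],[0,0,0,0,0,1,0.7],[0,0,0,0,0,1,0.7],[0,0,0,0,0,0.8,0.7],[0,0,0,0,0,0.47,0.7],[0.3,-0.25,0,0,0,0,0.7],[0.5,-0.43,0,0,0,0,0.7],[0.6,-0.51,0,0,0,0,0.7],[0.6,-0.51,0,0,0,0,0.7],[0.6,-0.51,0,0,0,0,0.7],[0.5,-0.43,0,0,0,0,0.7],[0.29,-0.25,0,0,0,0,0.7],[0,0,0,0,0,0,0.7],[0,0,0,0,0,0,0.7]]'
python3 -c "
from plan import *
q=wrist('connector',res['connector'],save='w5.png');g=place(np.array([[-7,0,0.]]),q)[0];print(g)
plan(g[0],g[1],5,q[2]+np.pi/2)
i=optics.get_image('scene')[:,:,::-1]
v=cv2.imread('pics/w5.png')
cv2.imwrite('pics/p2.png',np.hstack([v[60:300,140:400],cv2.resize(i[170:260,225:322],(260,240),interpolation=cv2.INTER_CUBIC)]))"
```

```text
t: 22.1
ee_pos: [477.9, 5.4, 188.0]
orientation: [-1.089, -2.947, 0.0]
ft_force: [0.2, -0.7, 0.3]
width: 61.8
grasp_force: 0.0
expect px [255. 190.] [(0.87, [259.0, 184.0, 41.0, 94.0])]
fit [487.317   2.012   5.549] 0.046
[482.1192106    6.70114093   0.        ]
t 22.2 at [478.7   5.4 188.1] tilt deg 0.03 turn units 0.25 shift units -0.04 0.08 4.58 j6 -0.82 tiltv [ 0. -0.] w 61.4
```

View pics/p2.png

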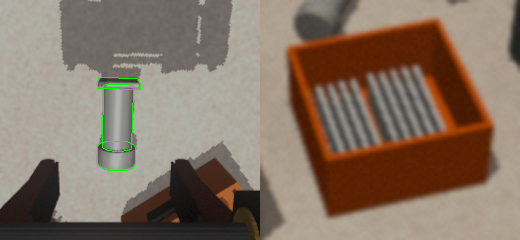

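The heat sink lies flat beside its twin (right half of the picture). The connector model fits at (118,120), so I grip the barrel.

```bash
python3 -m jog '[[-0.04,0.08,0.3,0,0,0.25,0.75],[0,0,0.5,0,0,0,0.75],[0,0,0.7,0,0,0,0.75],[0,0,0.7,0,0,0,0.75],[0,0,0.7,0,0,0,0.75],[0,0,0.6,0,0,0,0.75],[0,0,0.5,0,0,0,0.75],[0,0,0.35,0,0,0,0.75],[0,0,0.15,0,0,0,0.75],[0,0,0.08,0,0,0,0.75],[0,0,0,0,0,0,0],[0,0,0,0,0,0,0],[0,0,0,0,0,0,0],[0,0,0,0,0,0,0],[0,0,0,0,0,0,0],[0,0,0,0,0,0,0],[0,0,0,0,0,0,0],[0,0,0,0,0,0,0],[0,0,0,0,0,0,0]]'
python3 -m jog '[[0,0,-0.2,0,0,0,0],[0,0,-0.5,0,0,0,0],[0,0,-0.8,0,0,0,0],[0,0,-0.8,0,0,0,0],[0,0,-0.8,0,0,0,0],[0,0,-0.8,0,0,0,0],[0,0,-0.4,0,0,0,0],[0,0,-0.2,0,0,0,0]]'
python3 -c "
from plan import *
q=np.array([545,340,-.095]);t=place(np.array([[-7,-21,0.]]),q)[0];print(t)
plan(t[0],t[1],170,q[2]+np.pi/2)"
```

```text
t: 24.15
ee_pos: [481.2, 6.8, 5.5]
orientation: [1.128, 2.931, 0.0]
ft_force: [-1.7, 0.1, 6.1]
width: 31.2
grasp_force: 30.0
t: 24.95
ee_pos: [481.4, 6.8, 187.0]
orientation: [1.127, 2.93, 0.001]
ft_force: [-0.4, 0.0, -2.4]
width: 30.9
grasp_force: 30.0
[536.03956321 319.75869143   0.        ]
t 24.95 at [481.4   6.8 187. ] tilt deg 0.15 turn units -6.11 shift units -0.62 7.92 0.42 j6 -0.94 tiltv [ 0.003 -0.   ] w 30.9
```

```bash
python3 -m jog '[[0,0,0,0,0,-0.5,0],[0,0,0,0,0,-0.9,0],[0,0,0,0,0,-1,0],[0,0,0,0,0,-1,0],[0,0,0,0,0,-1,0],[0,0,0,0,0,-0.9,0],[0,0,0,0,0,-0.5,0],[0,0,0,0,0,-0.31,0],[-0.02,0.3,0,0,0,0,0],[-0.04,0.6,0,0,0,0,0],[-0.06,0.8,0,0,0,0,0],[-0.07,0.8,0,0,0,0,0],[-0.07,0.8,0,0,0,0,0],[-0.07,0.8,0,0,0,0,0],[-0.07,0.8,0,0,0,0,0],[-0.07,0.8,0,0,0,0,0],[-0.07,0.8,0,0,0,0,0],[-0.05,0.7,0,0,0,0,0],[-0.03,0.5,0,0,0,0,0],[0,0.22,0,0,0,0,0]]'
python3 -m jog '[[0,0,0,0,0,0,0],[0,0,0,0,0,0,0]]'
python3 -c "
from plan import *
q=[545,340,-.095]
plan(536,319.8,55,-.095+np.pi/2)
o,r,p=tool();i=optics.get_image('wrist')[:,:,::-1].copy();T=np.eye(4);T[:3,:3]=r.as_matrix();T[:3,3]=p
w=optics.camera_model('wrist');CM['wrist']=dict(w,view=np.linalg.inv(T@np.array(w['hand_eye'])))
for P in(box(-65,65,-67,67,70,70),box(-60,60,-62,62,70,70),box(-60,60,-62,62,5,5)): cv2.polylines(i,[cv2.convexHull(np.round(proj(place(P,q),'wrist')).astype(np.int32))],True,(0,255,0),1)
cv2.imwrite('pics/w6.png',i)
"
```

```text
t: 26.95
ee_pos: [535.1, 321.8, 184.4]
orientation: [-0.147, -3.138, 0.0]
ft_force: [-0.9, -0.2, -1.4]
width: 31.4
grasp_force: 30.0
t: 27.15
ee_pos: [535.0, 319.0, 184.7]
orientation: [-0.149, -3.137, 0.002]
ft_force: [0.6, -0.1, -2.5]
width: 31.7
grasp_force: 30.0
t 27.15 at [535.  319.  184.7] tilt deg 0.08 turn units 0.0 shift units -0.02 0.02 3.24 j6 -0.94 tiltv [-0.001 -0.001] w 31.7
```

View pics/w6.png

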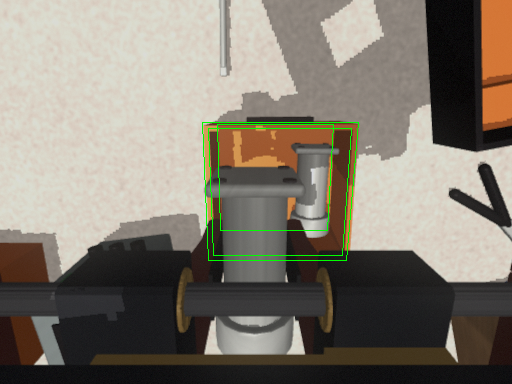

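The bin outline matches, the twin is on the right at (313,190) and the connector is over the free left half. I lower it and release.

```bash
python3 -m jog '[[-0.02,0.02,0.3,0,0,0,0],[0,0,0.5,0,0,0,0],[0,0,0.6,0,0,0,0],[0,0,0.6,0,0,0,0],[0,0,0.5,0,0,0,0],[0,0,0.4,0,0,0,0],[0,0,0.25,0,0,0,0],[0,0,0.15,0,0,0,0],[0,0,0,0,0,0,0],[0,0,0,0,0,0,0.5],[0,0,0,0,0,0,0.5],[0,0,0,0,0,0,0.5],[0,0,0,0,0,0,0.5],[0,0,-0.2,0,0,0,0.5],[0,0,-0.5,0,0,0,0.5],[0,0,-0.7,0,0,0,0.5],[0,0,-0.7,0,0,0,0.5],[0,0,-0.7,0,0,0,0.5],[0,0,-0.5,0,0,0,0.5],[0,0,-0.2,0,0,0,0.5]]'
python3 -m jog '[[0,-0.0,-0.3,0,0,0,0.5],[0,0,-0.3,0,0,0,0.5],[0.5,0,0,0,0,0,0.5],[0.7,0,0,0,0,0,0.5],[0.7,0,0,0,0,0,0.5],[0.5,0,0,0,0,0,0.5],[0,0,0,0,0,0,0.5],[0,0,0,0,0,0,0.5]]'
cat > chk.py <<'E'
from plan import *
Bq={'heatsink':[652.5,-14,-.115],'connector':[545,340,-.095],'transformer':[559.5,-381,-.18]}
def rel(q,b):
    d=np.array(q[:2])-b[:2];c,s=np.cos(b[2]),np.sin(b[2]);return round(c*d[0]+s*d[1]),round(-s*d[0]+c*d[1])
for c in('scene','side'):
    optics.get_image(c)
    for n in Bq:
        for d in optics.masks_of(n,c):
            p=ray(d['extent'][:2],c,25)
            print(c,n,round(d['conf'],2),np.round(d['extent']).tolist(),'in bin frame',rel(p,Bq[n]))
w=wrist('connector',place(np.array([[0,-21,0.]]),Bq['connector'])[0].tolist()[:2]+[-.095],z=5)
if w is not None: print(rel(w,Bq['connector']),w)
w=wrist('connector',place(np.array([[0,36,0.]]),Bq['connector'])[0].tolist()[:2]+[-.095],z=5)
if w is not None: print(rel(w,Bq['connector']),w)
E
python3 chk.py
```

```text
t: 29.2
ee_pos: [537.5, 321.2, 196.2]
orientation: [0.148, 3.134, 0.004]
ft_force: [0.8, 0.2, 0.1]
width: 43.7
grasp_force: 0.0
t: 30.0
ee_pos: [441.1, 329.8, 217.2]
orientation: [0.148, 3.138, 0.0]
ft_force: [0.4, -0.0, 0.4]
width: 43.8
grasp_force: 0.0
scene heatsink 0.95 [278.0, 212.0, 25.0, 24.0] in bin frame (-3, 17)
scene heatsink 0.25 [80.0, 228.0, 32.0, 31.0] in bin frame (-68, -412)
scene connector 0.79 [369.0, 146.0, 21.0, 19.0] in bin frame (-25, -17)
scene transformer 0.8 [106.0, 224.0, 24.0, 31.0] in bin frame (-17, 17)
side heatsink 0.72 [277.0, 190.0, 32.0, 15.0] in bin frame (12, 34)
side heatsink 0.22 [242.0, 154.0, 47.0, 63.0] in bin frame (-3, 262)
side transformer 0.64 [328.0, 294.0, 31.0, 32.0] in bin frame (-11, 15)
expect px [254. 259.] [(0.85, [254.0, 252.0, 35.0, 60.0])]
fit [ 5.44420e+02  3.20719e+02 -8.30000e-02] 0.323
(1, -19) [ 5.44420247e+02  3.20719438e+02 -8.31668430e-02]
expect px [301. 260.] [(0.69, [256.0, 251.0, 35.0, 61.0])]
fit [ 5.45033e+02  3.20769e+02 -8.20000e-02] 0.31
(2, -19) [ 5.45033360e+02  3.20769291e+02 -8.18454108e-02]
```

All three parts lie in their bins at y of about +17, -19 and +17 mm from the middle, clear of their twins, and the arm is clear, so I hand in.

```bash
python3 -c "
from workcell import ctrl
print(ctrl.close_job())"
```

```text
the job is handed in; nothing more can be done
None
```

I placed the heat sink, connector and transformer beside their twins, each let go just over its bin, and handed the job in at about 30 s; no verdict came back, and I checked the connector's final position only by a fit to a partly hidden wrist-camera view.

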